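# Index the dial to the code reader

## Robot

A 6-joint arm with a two-finger parallel gripper is mounted at the origin on a cart in front of the work surface, level with it; the furniture and walls round the work are solid. World frame = base frame: x ahead of the robot, y to its left, z up, the work surface at z = 0. Lengths are in m, angles in rad, forces in N, time in s.
With the tool pointing down it reaches from about 0.375 to 0.9 m from the base axis. Payload 3.1 kg.
Tool frame: the origin (TCP) lies between the finger pads; the fingertips stand 11 mm ahead of it and the grasp point (between the pads) lies 8 mm behind it; z points along the fingers, y is the direction in which the jaws open and shut (so a half turn about z gives the same grasp; the last joint's range is limited). The gripper opens to 85 mm and grips with 20 to 120 N. Pads are 22 mm wide; open, the fingers measure 114 mm over their backs; the gripper's body (76 mm by 85 mm) begins 54 mm behind the grasp point. The pads swing forward as they close: fully open they stand 13 mm farther back than shut.
Start: joints at [0.994, 0.527, 1.433, -0, 1.181, -0.178], TCP at [0.243, 0.576, 0.242] pointing down, gripper open.
Joint ranges: [-3.08, 3.08], [-0.75, 2.2], [0.22, 2.44], [-1.43, 4.57], [0, 2.65], [-2.85, 2.85]. Speed limits (rad/s): [2.79, 2.79, 3.14, 3.14, 3.14, 3.14].

## Interface

Orientations are given as a unit quaternion [x, y, z, w].
In Python, from station import manip gives the robot as it stands.
- The arm moves only by the tool move_arm, never from a script. Its argument "deltas" is a list of rows, each a list of 5 numbers: the shift along the tool's x, y, z in units of 40 cm (1.0 is 40 cm), then the turn about the tool's z in units of 0.5 rad (1.0 is 0.5 rad), then the opening in per cent of the stroke, from 0 (shut) to 100 (fully open). In form: [[x, y, z, twist, grip], ...]. A call has exactly 8 rows; each row is the pose to reach, as a shift and turn from the pose commanded when the call began, along the tool's axes at that moment; what a row does not reach only later rows make up. A row lasts 1/12 s, in which the tool goes at most 41.7 mm and 7.16 degrees, less where a joint would pass 70% of its speed; a pose out of reach is approached as far as the arm can. A call with a number of a shift or a turn outside -1 to 1 is refused whole. A call with a gripper value outside its range is refused whole. The fingers move at their own pace and stop on an object; "force" is the grip in N (left out, the last holds). Time passes only in rows, so rows that repeat a pose let the fingers close, or fill a call up. It gives the time, the measured TCP pose, the force and the opening at its end, in the units of the state.
- manip.sense(): the state, without advancing time (a new reading comes with each control period).
- manip.snapshot(name): name is "scene" or "side" or "wrist"; returns (picture, depth): 420x560x3 uint8, red, green, blue; 420x560 float32, m along the optical axis (not along the pixel's ray), 0 where there is no reading.
- manip.get_calibration(name): a dict with "vfov" (degrees; the focal length in pixels is half the picture's height over the tangent of half this angle, whatever the lens; pixels are square), "cx", "cy" (the principal point, pixels), "pose" (4x4, takes a point from camera to world coordinates). Camera axes: x right, y down, z forward; pixel columns grow to the right and rows downward; lengths in m; the calibration is good to about 2 mm. A picture is of the moment at which its call begins: read the wrist's pose just before it. get_calibration takes no time and is no camera call; for the wrist camera it gives the pose at the moment of the call.
- manip.sign_off(): hands the job in, once; it reports no verdict.
The state is a dict: "t": time; "q": joint angles; "qd": joint speeds; "tau": joint torques, N m; "tcp_pos": TCP position; "tool_rot": TCP orientation; "force": force on the tool from outside, world axes, zero at the start; "ft_torque": the same for the moment, N m; "finger_gap": opening from 0.0 (shut) to 1.0 (fully open).
Only numpy, scipy, OpenCV 4.12 (cv2) and the standard library are available. Lean on these libraries where they do the work, as an engineer would, in place of code of your own. Each camera call takes 0.05 s, during which the arm holds its last target.

## Task

The round indexing dial carries one module in one of its three nests. Push sideways on the dial's spokes with a fingertip to turn the dial until the loaded nest stands squarely in front of the small code reader at the dial's edge, then let go and draw back. Do not grip anything, do not touch or lift the module, which must ride along in its nest, do not push hard, and leave the other things on the bench alone.

Things in the scene. Friction and masses are not known exactly. Their poses are not given: they have to be found in the camera images.
- dial (a joint): Turning angle of the dial about its upright axis, rad, 0 at the start, growing counter-clockwise seen from above. It turns either way through more than half a turn; plain friction (about 0.08 N m, so about 1 N of push at a spoke) stops it where it is left: no spring, no detents.
- index_base: Fixed round aluminium foot, 184 mm across and 10 mm high, with a column 60 mm across that carries the dial. Origin: centre of its underside, on the dial's axis; z up.
- hub (a point): Middle of the hub cap's top, on the dial's axis, 66 mm above the worktop. The dial is a round aluminium plate 156 mm across, its top 55 mm and underside 47 mm above the worktop, with a dark hub cap 40 mm across, three white nests 120 degrees apart and three steel spokes midway between the nests.
- nest (a point): Floor centre of the loaded nest, on the plate's top, 46 mm from the dial's axis; turns with the dial, its x axis points outward from the dial's axis, y along the nest. The nest is a white pocket for a module lying across the radius; its walls are 6 mm high, pocket 24 x 68 mm.
- spoke_1 (a point): Point on the spoke 60 degrees counter-clockwise of the loaded nest (seen from above), 95 mm from the axis. Each spoke is a level round steel bar 10 mm thick, its middle 51 mm above the worktop, standing out of the rim from 78 to 112 mm from the axis; under it is free space down to the foot.
- spoke_2 (a point): The same point on the spoke opposite the loaded nest (180 degrees from it).
- spoke_3 (a point): The same point on the spoke 60 degrees clockwise of the loaded nest.
- reader: Fixed code reader: grey box 23 x 44 x 32 mm with a black window, on a dark bracket beside the dial, top 75 mm above the worktop. Origin on the dial's axis at worktop height; x points from the axis to the reader. Window face 135 mm from the axis, back 159 mm. The bracket's foot, 30 mm wide, 16 mm high, reaches in to 85 mm from the axis.
- read_spot (a point): The point where the module's centre must come to stand: 46 mm from the dial's axis towards the reader, at the height of the plate's top.
- module: Dark flat module 22 x 66 x 8 mm lying loose in the loaded nest, its long side across the radius, with 1 mm of play. Origin: centre of its underside; y along its length.
- spare_module: Bystander: another module 22 x 66 x 8 mm lying on the worktop, to the right of the dial. Origin: centre of its underside.
- screwdriver: Bystander: hand screwdriver with an orange handle, 16 x 156 x 14 mm, lying on the worktop to the right of the dial. Origin: centre of its underside.
- tape: Bystander: small roll of black tape, 64 mm across, 19 mm high, lying to the left of the dial. Origin: centre of its underside.

How it is judged:
By the outcome, as a careful person would: the job done as asked, in the order asked, and still so for the second after the job is handed in, with the robot touching nothing.
It also fails if it takes over 48 s, if anything falls off the work surface, if the arm or the gripper's body presses on something with over 40 N, if the wrist force passes 120 N, or if a joint passes its speed limit or range.

## Working session

There is one attempt and no reset: what is moved stays moved. The work goes in short steps, Python scripts to look and compute and a tool call to move; the robot and the scene stay as the last step left them, time stands still between calls to the robot, and variables do not carry over. Pictures are saved under pics/ and viewed, and the job is handed in when it is done.

Besides the shell and the picture viewer there is one more tool, called after "Request:" as a command line: name --pt "numbers of a row" for each row, then --argument value for the rest. move_arm: Moves the arm, as the interface text tells. Its arguments: {"type":"object","properties":{"deltas":{"type":"array","items":{"type":"array","items":{"type":"number"}}},"force":{"type":"number"}},"required":["deltas"]}

```bash
mkdir -p pics
python3 - <<'E'
from station import manip
import cv2,numpy as np
s=manip.sense();print({k:np.round(v,3) for k,v in s.items()})
for n in ["scene","side"]:
    p,d=manip.snapshot(n);c=manip.get_calibration(n)
    cv2.imwrite(f"pics/{n}0.png",p[:,:,::-1]);np.savez(f"pics/{n}0.npz",p=p,d=d,pose=c["pose"],v=c["vfov"],cx=c["cx"],cy=c["cy"])
    print(n,c)
E
```

```text
{'t': np.float64(0.0), 'q': array([ 0.993,  0.528,  1.434,  0.   ,  1.181, -0.178]), 'qd': array([-0.001, -0.   ,  0.001, -0.   ,  0.   ,  0.001]), 'tau': array([-1.0000e-03, -4.4235e+01, -1.7803e+01, -0.0000e+00,  8.0000e-03,
        0.0000e+00]), 'tcp_pos': array([0.242, 0.575, 0.241]), 'tool_rot': array([ 0.198,  0.98 , -0.001, -0.   ]), 'force': array([-0.626, -0.168,  0.197]), 'ft_torque': array([ 0.032,  0.013, -0.004]), 'finger_gap': np.float64(1.001)}
scene {'vfov': 43.25973925070709, 'cx': 288.99621518440114, 'cy': 205.52207491168767, 'pose': array([[ 0.71156796, -0.48862776,  0.50489004, -0.15902686],
       [-0.70260302, -0.4994201 ,  0.50688121, -0.45646994],
       [ 0.004476  , -0.71541769, -0.69868268,  1.03172982],
       [ 0.        ,  0.        ,  0.        ,  1.        ]])}
side {'vfov': 55.113572494455525, 'cx': 278.1607453952074, 'cy': 215.1130614692697, 'pose': array([[-0.99460454, -0.05834022,  0.08578013,  0.42181679],
       [-0.10362857,  0.59691252, -0.79558567,  1.19406978],
       [-0.00478859, -0.80018239, -0.59973762,  0.78495652],
       [ 0.        ,  0.        ,  0.        ,  1.        ]])}
```

View pics/scene0.png

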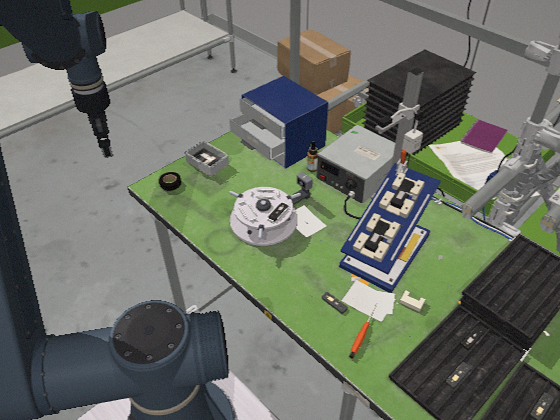

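View pics/side0.png

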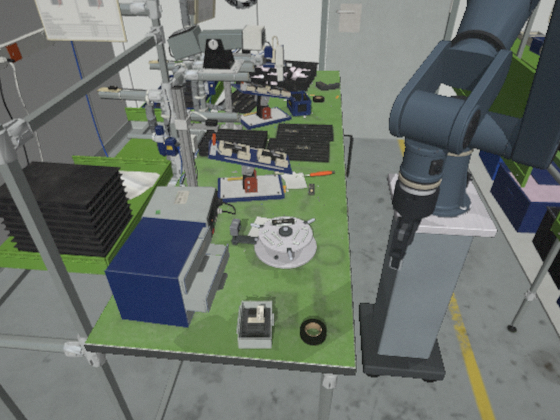

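The scene view shows the dial near (264,210) and the reader near (304,186). In the side view they are at (287,240) and (237,230). Next I'll rectify both views onto the plate-top plane.

```bash
cat > h.py <<'E'
import numpy as np,cv2
def load(n):
    z=np.load(f"pics/{n}.npz");f=210/np.tan(np.radians(float(z["v"]))/2)
    K=np.array([[f,0,float(z["cx"])],[0,f,float(z["cy"])],[0,0,1]]);return z["p"],z["d"],K,z["pose"]
def cloud(n):
    p,d,K,P=load(n);v,u=np.mgrid[:420,:560]
    X=np.stack([(u-K[0,2])/K[0,0]*d,(v-K[1,2])/K[1,1]*d,d],-1);return X@P[:3,:3].T+P[:3,3],p,d
def ortho(n,x0,y0,z,w=0.36,S=560):
    # image: up=+x, left=+y
    p,d,K,P=load(n);W=np.linalg.inv(P);s=w/S
    M=np.array([[0,-s,x0+w/2],[-s,0,y0+w/2],[0,0,z],[0,0,1]])
    H=K@W[:3]@M
    return cv2.warpPerspective(p[:,:,::-1],H,(S,S),flags=cv2.INTER_CUBIC|cv2.WARP_INVERSE_MAP)
E
python3 - <<'E'
from h import *
for n,(u,v) in [("scene0",(264,210)),("side0",(287,240))]:
    X,p,d=cloud(n)
    print(n,X[v,u]);
    if n=="scene0": c0=X[v,u]
    m=(np.hypot(X[...,0]-c0[0],X[...,1]-c0[1])<.13)&(d>0)
    q=X[m]; 
    t=q[(q[:,2]>.058)&(q[:,2]<.075)];
    for lo,hi in [(.045,.053),(.053,.058),(.058,.063),(.063,.07),(.07,.08)]:
        t=q[(q[:,2]>lo)&(q[:,2]<hi)];print(lo,len(t),t.mean(0) if len(t) else '')
    b=q[(q[:,2]>.006)&(q[:,2]<.013)];print("base",len(b),b.min(0),b.max(0))
a=ortho("scene0",c0[0],c0[1],.058);b=ortho("side0",c0[0],c0[1],.058)
cv2.imwrite("pics/oa.png",a);cv2.imwrite("pics/ob.png",b);print(c0)
E
```

```text
scene0 [0.48719241 0.28470597 0.05661443]
0.045 562 [0.49110946 0.29543672 0.05128886]
0.053 1085 [0.49050474 0.2992483  0.05510145]
0.058 336 [0.49687231 0.283715   0.0602796 ]
0.063 110 [0.49561641 0.29224527 0.06551983]
0.07 5 [0.49696093 0.29774693 0.07152283]
base 931 [0.36558575 0.17245233 0.00601452] [0.61529151 0.38403144 0.01299585]
side0 [0.48990836 0.3351704  0.05204607]
0.045 932 [0.49626505 0.31747004 0.05107866]
0.053 509 [0.49707348 0.30701058 0.05485893]
0.058 149 [0.5004833  0.28829048 0.05980472]
0.063 47 [0.49673453 0.30466301 0.06482316]
0.07 0 
base 692 [0.40720476 0.26450227 0.00600254] [0.61607735 0.39427532 0.01288105]
[0.48719241 0.28470597 0.05661443]
```

```bash
sleep 1
```

```text
(no output)
```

View pics/oa.png

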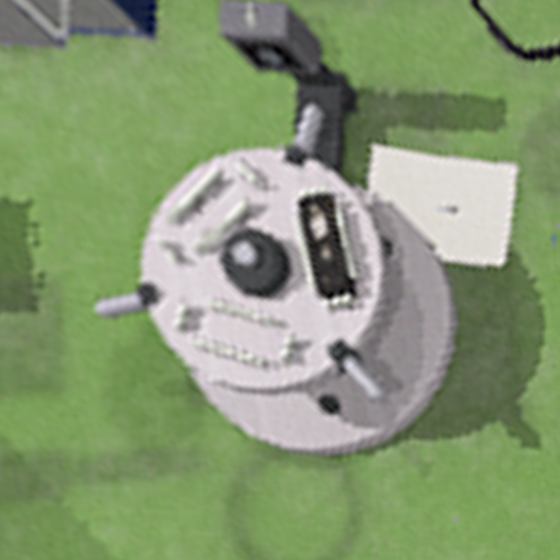

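View pics/ob.png

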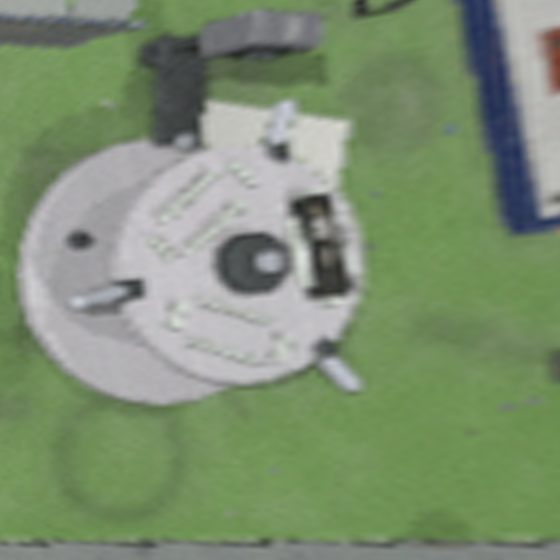

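The two views disagree by about 13 mm on the dial centre. I'll use the known TCP position to find out which camera is off.

Run:
```python
from h import *
for n in ["scene0","side0"]:
    p,d,K,P=load(n);W=np.linalg.inv(P)
    for off in (-.1,0,0.011):
        c=W@np.array([.2423,.5755,.2413-off,1]);uv=K@c[:3]/c[2];print(n,off,uv[:2],c[2])
        uv=(uv[:2]+.5).astype(int);
        pass
    X,_,_=cloud(n)
    m=(np.hypot(X[...,0]-.45,X[...,1]-.3)<.25)&(abs(X[...,2])<.005)&(d>0)
    A=np.c_[X[m][:,:2],np.ones(m.sum())];print("plane",np.linalg.lstsq(A,X[m][:,2],rcond=None)[0],m.sum())
    c=W@np.array([.2423,.5755,.2413,1]);uv=(K@c[:3]/c[2]).astype(int)
    y,x=max(uv[1]-60,0),uv[0]-60
    im=p[y:y+100,x:x+120,::-1].copy();im[uv[1]-y,uv[0]-x]=(0,0,255)
    cv2.imwrite(f"pics/tip_{n}.png",cv2.resize(im,None,fx=4,fy=4,interpolation=0))
import cv2
a=cv2.imread("pics/tip_scene0.png");b=cv2.imread("pics/tip_side0.png");h=min(len(a),len(b))
a=cv2.resize(np.hstack([a[:h],b[:h]]),(800,int(800*h/(a.shape[1]*2))));cv2.imwrite("pics/tips.png",a)
```

```text
scene0 -0.1 [ 94.98190601 110.1596088 ] 1.2081034621214188
scene0 0 [105.40341813 145.02016554] 1.2779717301643863
scene0 0.011 [106.48063303 148.62351127] 1.2856572396491126
plane [ 0.00099355 -0.00068638 -0.0009755 ] 12875
side0 -0.1 [410.77309593 213.07985742] 0.7428037800003272
side0 0 [401.1059678  253.34485136] 0.8027775417235158
side0 0.011 [400.1300468 257.4097042] 0.8093746555130665
plane [ 0.00081614  0.00086537 -0.00324282] 8929
```

View pics/tips.png

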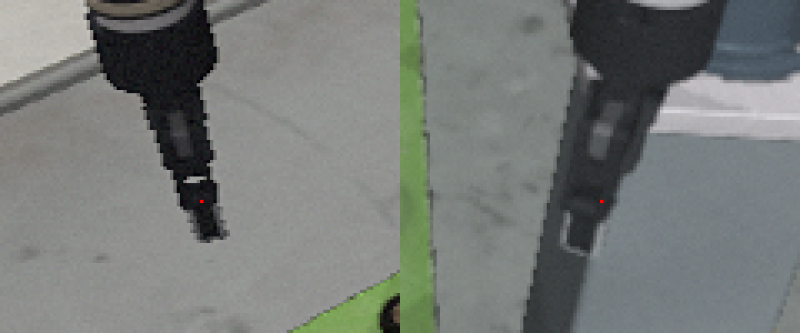

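Run:
```python
from h import *
for n in ["scene0","side0"]:
    X,p,d=cloud(n)
    m=(np.hypot(X[...,0]-.2423,X[...,1]-.5755)<.1)&(X[...,2]>.15)&(X[...,2]<.5)&(d>0)
    q=X[m];print(n,m.sum())
    for z in np.arange(.19,.42,.02):
        t=q[(q[:,2]>z)&(q[:,2]<z+.02)]
        if len(t):print(round(z,2),len(t),t.min(0).round(3),t.max(0).round(3),t.mean(0).round(3))
```

```text
scene0 2399
0.23 16 [0.213 0.523 0.24 ] [0.234 0.535 0.25 ] [0.224 0.53  0.245]
0.25 69 [0.212 0.52  0.251] [0.232 0.537 0.27 ] [0.22  0.526 0.261]
0.27 27 [0.21  0.507 0.27 ] [0.269 0.614 0.289] [0.223 0.528 0.276]
0.29 105 [0.202 0.502 0.29 ] [0.243 0.548 0.31 ] [0.217 0.516 0.299]
0.31 148 [0.203 0.503 0.31 ] [0.263 0.594 0.33 ] [0.223 0.53  0.322]
0.33 229 [0.203 0.506 0.33 ] [0.262 0.591 0.35 ] [0.222 0.531 0.34 ]
0.35 182 [0.203 0.535 0.35 ] [0.274 0.588 0.37 ] [0.23  0.547 0.362]
0.37 281 [0.203 0.534 0.37 ] [0.276 0.587 0.39 ] [0.23  0.548 0.38 ]
0.39 368 [0.203 0.534 0.39 ] [0.278 0.595 0.41 ] [0.232 0.552 0.4  ]
0.41 245 [0.205 0.535 0.41 ] [0.275 0.586 0.43 ] [0.231 0.55  0.422]
side0 4334
0.23 25 [0.214 0.536 0.24 ] [0.27  0.628 0.25 ] [0.257 0.616 0.246]
0.25 101 [0.212 0.534 0.251] [0.271 0.632 0.27 ] [0.259 0.62  0.26 ]
0.27 24 [0.248 0.615 0.27 ] [0.279 0.646 0.29 ] [0.261 0.63  0.28 ]
0.29 180 [0.214 0.554 0.29 ] [0.282 0.649 0.31 ] [0.264 0.634 0.299]
0.31 242 [0.22  0.557 0.31 ] [0.281 0.648 0.33 ] [0.257 0.623 0.321]
0.33 345 [0.229 0.578 0.33 ] [0.279 0.645 0.35 ] [0.26  0.621 0.34 ]
0.35 289 [0.208 0.571 0.35 ] [0.28  0.615 0.37 ] [0.251 0.606 0.362]
0.37 417 [0.208 0.571 0.37 ] [0.28  0.616 0.39 ] [0.25  0.605 0.38 ]
0.39 537 [0.206 0.556 0.39 ] [0.28  0.616 0.41 ] [0.249 0.601 0.4  ]
0.41 384 [0.21  0.567 0.41 ] [0.278 0.614 0.43 ] [0.25  0.603 0.421]
```

The views agree once I correct for plane height, which puts the centre near (0.498, 0.301). I'll shut the fingers and move in to look with the wrist camera.

Request:
move_arm --pt "-0.04 -0.03 0 0.1 0" --pt "-0.1 -0.08 0 0.22 0" --pt "-0.16 -0.135 0 0.36 0" --pt "-0.23 -0.19 0 0.5 0" --pt "-0.3 -0.25 0 0.64 0" --pt "-0.36 -0.3 0 0.78 0" --pt "-0.41 -0.34 0 0.9 0" --pt "-0.44 -0.37 0 1.0 0"

```text
t: 0.77
tcp_pos: [0.3483, 0.369, 0.242]
tool_rot: [0.437, 0.9, -0.001, 0.0]
force: [0.4, 0.5, -0.5]
finger_gap: 0.001
```

```bash
cat > look.py <<'E'
import sys
from station import manip
from h import *
import json
tag=sys.argv[1]
for n in sys.argv[2:]:
    s=manip.sense();c=manip.get_calibration(n);p,d=manip.snapshot(n)
    cv2.imwrite(f"pics/{n}{tag}.png",p[:,:,::-1]);np.savez(f"pics/{n}{tag}.npz",p=p,d=d,pose=c["pose"],v=c["vfov"],cx=c["cx"],cy=c["cy"])
s=manip.sense();print({k:np.round(s[k],3).tolist() for k in("t","q","tcp_pos","tool_rot","force","finger_gap")})
E
python3 look.py 1 wrist
```

```text
{'t': 0.817, 'q': [0.592, 0.37, 1.725, -0.003, 1.049, -0.072], 'tcp_pos': [0.349, 0.367, 0.242], 'tool_rot': [0.438, 0.899, -0.002, 0.0], 'force': [-0.688, -1.042, -1.265], 'finger_gap': -0.003}
```

View pics/wrist1.png

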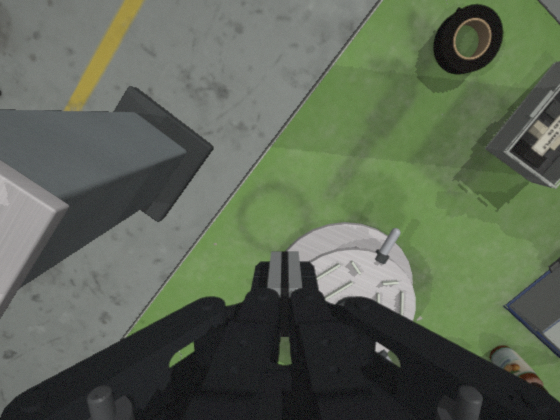

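Request:
move_arm --pt "-0.03 -0.01 0.01 0.12 0" --pt "-0.07 -0.02 0.025 0.25 0" --pt "-0.12 -0.035 0.04 0.4 0" --pt "-0.17 -0.05 0.055 0.55 0" --pt "-0.22 -0.065 0.07 0.68 0" --pt "-0.27 -0.075 0.085 0.8 0" --pt "-0.3 -0.085 0.095 0.9 0" --pt "-0.32 -0.09 0.1 1.0 0"

```text
t: 1.48
tcp_pos: [0.3988, 0.2476, 0.2015]
tool_rot: [0.645, 0.764, -0.001, -0.0]
force: [-0.5, -0.0, -0.5]
finger_gap: -0.002
```

Request:
move_arm --pt "0 0 0 0.15 0" --pt "0 0 0 0.3 0" --pt "0 0 0 0.45 0" --pt "0 0 0 0.6 0" --pt "0 0 0 0.75 0" --pt "0 0 0 0.85 0" --pt "0 0 0 0.95 0" --pt "0 0 0 1.0 0"

```text
t: 2.15
tcp_pos: [0.3986, 0.249, 0.2021]
tool_rot: [0.813, 0.582, -0.0, -0.0]
force: [-0.8, -0.0, -0.6]
finger_gap: -0.0
```

```bash
python3 look.py 2 wrist
```

```text
{'t': 2.2, 'q': [0.32, 0.383, 1.855, 0.0, 0.905, 0.649], 'tcp_pos': [0.399, 0.249, 0.202], 'tool_rot': [0.813, 0.582, -0.0, -0.0], 'force': [-0.242, -0.853, -0.186], 'finger_gap': 0.001}
```

View pics/wrist2.png

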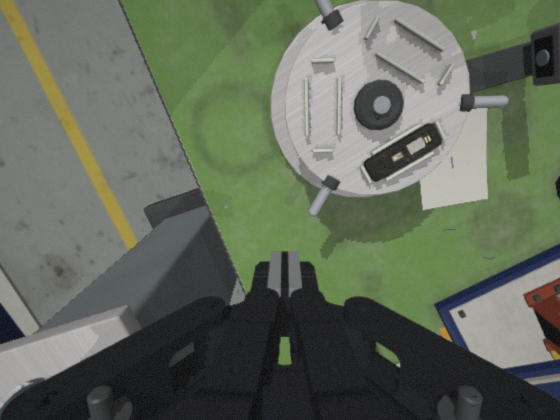

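The wrist view shows the hub at (380,105), the module at (403,152), spoke_3 from (332,182) to (316,212), and the reader at (545,57) on its bracket. Now I'll measure.

Run:
```python
from h import *
p,d,K,P=load("wrist2");print(P.round(3),K.round(1))
cv2.imwrite("pics/o2t.png",ortho("wrist2",.51,.285,.055,w=.34,S=600))
X,_,_=cloud("wrist2")
m=(np.hypot(X[...,0]-.5,X[...,1]-.15)<.1)&(abs(X[...,2])<.01)&(d>0);print("table z",np.median(X[m][:,2]))
for u,v in [(380,105),(403,152),(400,20),(545,40),(480,75)]:print((u,v),X[v,u].round(4))
# plate fit
m=(abs(X[...,2]-.055)<.004)&(np.hypot(X[...,0]-.498,X[...,1]-.301)<.11);q=X[m];print(q.min(0),q.max(0))
```

```text
[[ 0.947 -0.309 -0.093  0.422]
 [-0.323 -0.906 -0.273  0.318]
 [-0.     0.288 -0.958  0.334]
 [ 0.     0.     0.     1.   ]] [[314.1   0.  284.3]
 [  0.  314.1 209.7]
 [  0.    0.    1. ]]
table z 0.000591110669632966
(380, 105) [0.4964 0.3007 0.0711]
(403, 152) [0.5083 0.2566 0.0625]
(400, 20) [0.5282 0.3554 0.0621]
(545, 40) [0.6333 0.3055 0.0603]
(480, 75) [0.6066 0.293  0.0168]
[0.41581364 0.22268705 0.05130427] [0.60303225 0.39129922 0.05899964]
```

View pics/o2t.png

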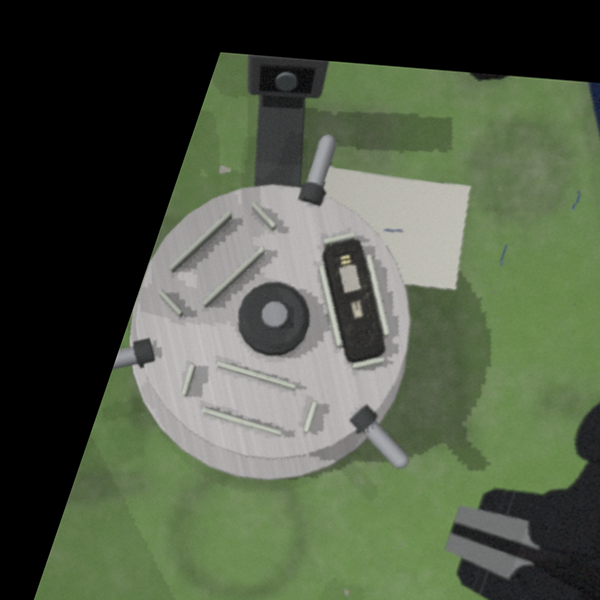

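Run:
```python
from h import *
a=ortho("wrist2",.60,.295,.016,w=.12,S=400);b=ortho("scene0",.60,.295,.016-.0007,w=.12,S=400)
c=ortho("scene0",.64,.295,.0743,w=.08,S=400);d=ortho("side0",.64,.295,.0724,w=.08,S=400)
cv2.imwrite("pics/r1.png",np.hstack([a,b]));cv2.imwrite("pics/r2.png",np.hstack([c,d]))
```

```text
(no output)
```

View pics/r1.png

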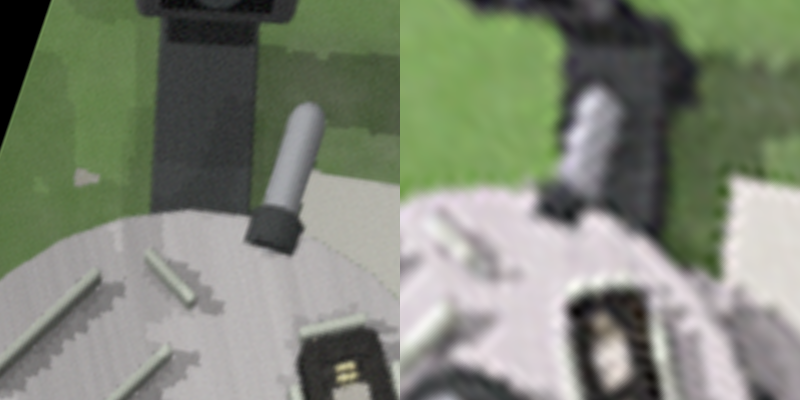

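View pics/r2.png

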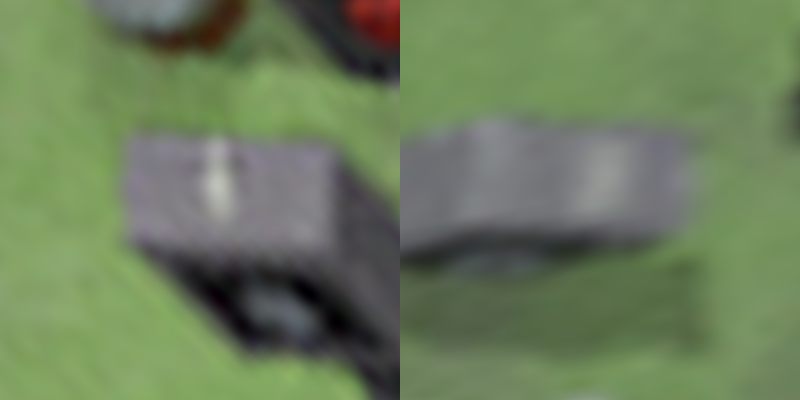

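Request:
move_arm --pt "0.004 0.001 0.03 0.15 0" --pt "0.008 0.003 0.07 0.3 0" --pt "0.012 0.004 0.11 0.45 0" --pt "0.016 0.005 0.15 0.6 0" --pt "0.02 0.007 0.19 0.75 0" --pt "0.024 0.008 0.22 0.87 0" --pt "0.024 0.008 0.24 0.95 0" --pt "0.024 0.008 0.25 0.98 0"

```text
t: 2.87
tcp_pos: [0.4044, 0.2567, 0.1011]
tool_rot: [0.93, 0.368, -0.001, -0.0]
force: [0.3, 0.2, -0.1]
finger_gap: 0.002
```

```bash
python3 look.py 3 wrist
python3 - <<'E'
from h import *
cv2.imwrite("pics/o3.png",ortho("wrist3",.47,.275,.051,w=.28,S=600))
E
```

```text
{'t': 2.917, 'q': [0.332, 0.576, 1.915, 0.0, 0.653, 1.149], 'tcp_pos': [0.404, 0.257, 0.101], 'tool_rot': [0.93, 0.368, -0.001, -0.0], 'force': [-1.106, -0.649, -0.732], 'finger_gap': -0.0}
```

View pics/wrist3.png

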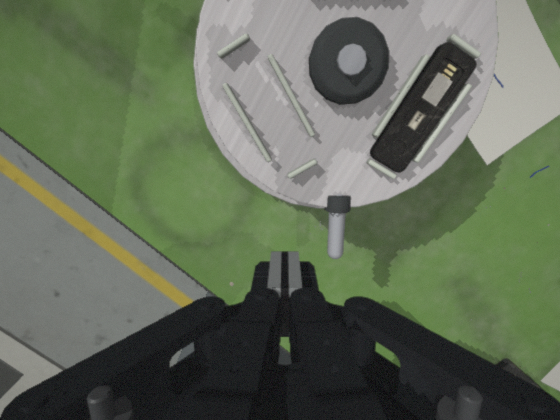

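View pics/o3.png

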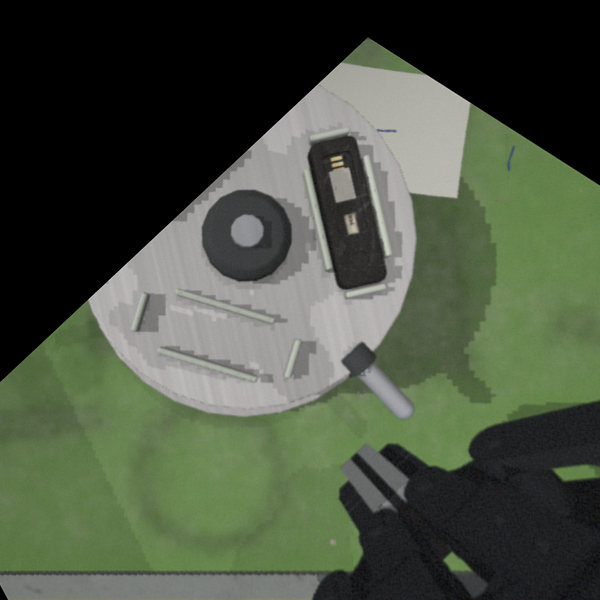

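Request:
move_arm --pt "0 0 0.02 0 0" --pt "0 0 0.05 0 0" --pt "0 0 0.08 0 0" --pt "0 0 0.11 0 0" --pt "0 0 0.125 0 0" --pt "0 0.005 0.125 0 0" --pt "0 0.012 0.125 0 0" --pt "0 0.02 0.125 0 0"

```text
t: 3.58
tcp_pos: [0.411, 0.2509, 0.0528]
tool_rot: [0.93, 0.368, 0.001, 0.0]
force: [0.1, 0.5, -0.6]
finger_gap: 0.0
```

```bash
cat > arc.py <<'E'
import sys
from station import manip
import numpy as np
from scipy.spatial.transform import Rotation as R
c=np.array([.498,.301]);s=manip.sense();M=R.from_quat(s["tool_rot"]).as_matrix()
p=s["tcp_pos"][:2];C=(M[:2,:2].T@(c-p));print("t",s["t"],"C(r,s) in tool",C.round(4),"z",s["tcp_pos"][2],"F tool",(M.T@s["force"]).round(2), "phi",np.degrees(np.arctan2(M[1,0],M[0,0])))
for th in np.radians([float(a) for a in sys.argv[1:]]):
    k,q=np.cos(th),np.sin(th);d=C-np.array([[k,q],[-q,k]])@C
    print([round(d[0]/.4,3),round(d[1]/.4,3),0,round(-th/.5,3),0])
E
python3 arc.py 1 3 6 9 12 15 18 20; python3 look.py 4 wrist
```

```text
t 3.5833 C(r,s) in tool [0.0977 0.0229] z 0.05281269628296774 F tool [ 0.41 -0.28  0.61] phi 43.161757173369935
[np.float64(-0.001), np.float64(0.004), 0, np.float64(-0.035), 0]
[np.float64(-0.003), np.float64(0.013), 0, np.float64(-0.105), 0]
[np.float64(-0.005), np.float64(0.026), 0, np.float64(-0.209), 0]
[np.float64(-0.006), np.float64(0.039), 0, np.float64(-0.314), 0]
[np.float64(-0.007), np.float64(0.052), 0, np.float64(-0.419), 0]
[np.float64(-0.007), np.float64(0.065), 0, np.float64(-0.524), 0]
[np.float64(-0.006), np.float64(0.078), 0, np.float64(-0.628), 0]
[np.float64(-0.005), np.float64(0.087), 0, np.float64(-0.698), 0]
{'t': 3.633, 'q': [0.314, 0.674, 1.933, -0.0, 0.533, 1.133], 'tcp_pos': [0.412, 0.251, 0.053], 'tool_rot': [0.93, 0.368, 0.001, 0.0], 'force': [-0.389, -0.699, 0.378], 'finger_gap': 0.0}
```

View pics/wrist4.png

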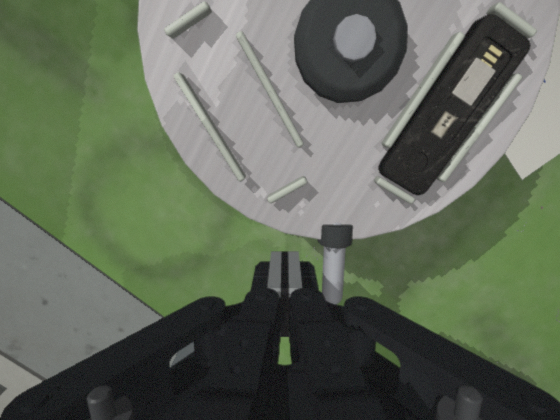

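Request:
move_arm --pt "-0.001 0.004 0 -0.035 0" --pt "-0.003 0.013 0 -0.105 0" --pt "-0.005 0.026 0 -0.21 0" --pt "-0.006 0.039 0 -0.315 0" --pt "-0.007 0.052 0 -0.42 0" --pt "-0.007 0.065 0 -0.525 0" --pt "-0.006 0.078 0 -0.63 0" --pt "-0.005 0.087 0 -0.7 0"

```text
t: 4.3
tcp_pos: [0.4331, 0.2238, 0.0528]
tool_rot: [0.851, 0.525, 0.0, 0.0]
force: [-0.0, 0.7, 0.6]
finger_gap: -0.003
```

```bash
python3 arc.py 1.5 5 9 13 17 21 24 26; python3 look.py 5 wrist
```

```text
t 4.3 C(r,s) in tool [0.0981 0.0234] z 0.052834779321211466 F tool [ 0.58 -0.31 -0.58] phi 63.34035685468537
[np.float64(-0.001), np.float64(0.006), 0, np.float64(-0.052), 0]
[np.float64(-0.004), np.float64(0.022), 0, np.float64(-0.175), 0]
[np.float64(-0.006), np.float64(0.039), 0, np.float64(-0.314), 0]
[np.float64(-0.007), np.float64(0.057), 0, np.float64(-0.454), 0]
[np.float64(-0.006), np.float64(0.074), 0, np.float64(-0.593), 0]
[np.float64(-0.005), np.float64(0.092), 0, np.float64(-0.733), 0]
[np.float64(-0.003), np.float64(0.105), 0, np.float64(-0.838), 0]
[np.float64(-0.001), np.float64(0.113), 0, np.float64(-0.908), 0]
{'t': 4.35, 'q': [0.247, 0.677, 1.917, -0.0, 0.546, 0.712], 'tcp_pos': [0.434, 0.224, 0.053], 'tool_rot': [0.851, 0.525, 0.001, 0.0], 'force': [-0.393, -0.988, -0.251], 'finger_gap': -0.004}
```

View pics/wrist5.png

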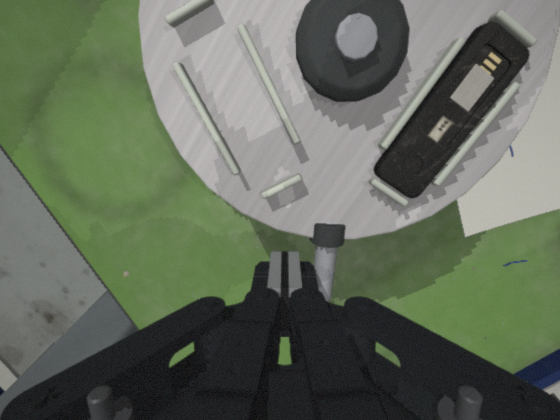

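The push works and the module is riding in its nest. Next is a 26° arc.

Request:
move_arm --pt "-0.001 0.006 0 -0.05 0" --pt "-0.004 0.022 0 -0.175 0" --pt "-0.006 0.039 0 -0.315 0" --pt "-0.007 0.057 0 -0.455 0" --pt "-0.006 0.074 0 -0.595 0" --pt "-0.005 0.092 0 -0.735 0" --pt "-0.003 0.105 0 -0.84 0" --pt "-0.001 0.113 0 -0.91 0"

```text
t: 5.02
tcp_pos: [0.4733, 0.2031, 0.0527]
tool_rot: [0.711, 0.703, 0.0, 0.0]
force: [-1.8, -1.2, 0.2]
finger_gap: 0.002
```

```bash
python3 arc.py 1.5 4 7 10 13 16 18 19; python3 look.py 6 wrist
python3 - <<'E'
from h import *
cv2.imwrite("pics/o6.png",ortho("wrist6",.53,.285,.055,w=.28,S=600))
E
```

```text
t 5.0167 C(r,s) in tool [0.0982 0.0236] z 0.052698297314200844 F tool [-1.17 -1.8  -0.2 ] phi 89.36047004471098
[np.float64(-0.001), np.float64(0.006), 0, np.float64(-0.052), 0]
[np.float64(-0.004), np.float64(0.017), 0, np.float64(-0.14), 0]
[np.float64(-0.005), np.float64(0.03), 0, np.float64(-0.244), 0]
[np.float64(-0.007), np.float64(0.044), 0, np.float64(-0.349), 0]
[np.float64(-0.007), np.float64(0.057), 0, np.float64(-0.454), 0]
[np.float64(-0.007), np.float64(0.07), 0, np.float64(-0.559), 0]
[np.float64(-0.006), np.float64(0.079), 0, np.float64(-0.628), 0]
[np.float64(-0.006), np.float64(0.083), 0, np.float64(-0.663), 0]
{'t': 5.067, 'q': [0.188, 0.694, 1.847, -0.0, 0.599, 0.199], 'tcp_pos': [0.474, 0.203, 0.053], 'tool_rot': [0.711, 0.703, 0.0, 0.0], 'force': [0.487, 0.036, -0.678], 'finger_gap': 0.005}
```

View pics/o6.png

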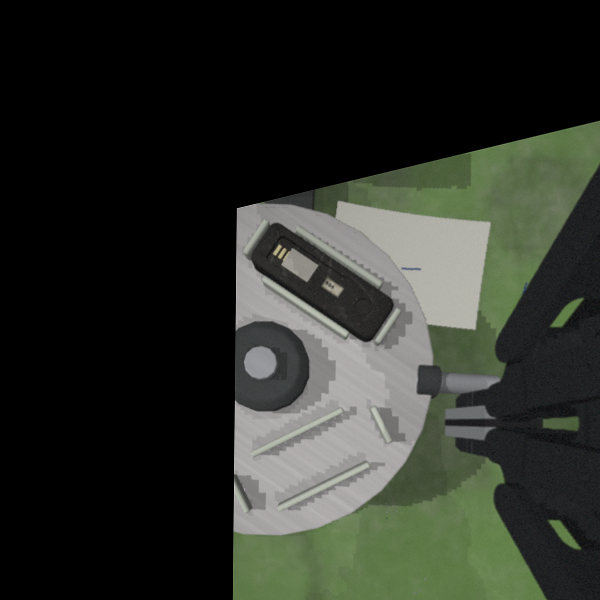

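View pics/wrist6.png

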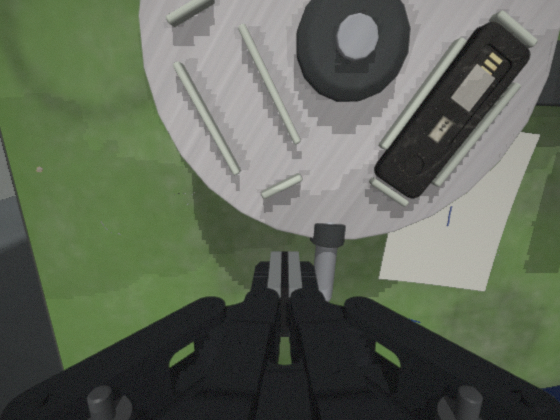

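```bash
python3 arc.py 1.5 4.5 8 12 16 20 23 24.5
```

```text
t 5.0667 C(r,s) in tool [0.0982 0.023 ] z 0.05274070574733613 F tool [0.04 0.49 0.68] phi 89.38248490235313
[np.float64(-0.001), np.float64(0.006), 0, np.float64(-0.052), 0]
[np.float64(-0.004), np.float64(0.019), 0, np.float64(-0.157), 0]
[np.float64(-0.006), np.float64(0.035), 0, np.float64(-0.279), 0]
[np.float64(-0.007), np.float64(0.052), 0, np.float64(-0.419), 0]
[np.float64(-0.006), np.float64(0.07), 0, np.float64(-0.559), 0]
[np.float64(-0.005), np.float64(0.087), 0, np.float64(-0.698), 0]
[np.float64(-0.003), np.float64(0.101), 0, np.float64(-0.803), 0]
[np.float64(-0.002), np.float64(0.107), 0, np.float64(-0.855), 0]
```

Request:
move_arm --pt "-0.001 0.006 0 -0.05 0" --pt "-0.004 0.019 0 -0.155 0" --pt "-0.006 0.035 0 -0.28 0" --pt "-0.007 0.052 0 -0.42 0" --pt "-0.006 0.07 0 -0.56 0" --pt "-0.005 0.087 0 -0.7 0" --pt "-0.003 0.101 0 -0.805 0" --pt "-0.002 0.107 0 -0.855 0"

```text
t: 5.73
tcp_pos: [0.5162, 0.202, 0.0526]
tool_rot: [0.546, 0.838, 0.0, 0.0]
force: [-0.7, -0.3, 0.7]
finger_gap: 0.002
```

Request:
move_arm --pt "0 0 0 0 0" --pt "0 -0.02 0 0 0" --pt "0 -0.05 0 0 0" --pt "0 -0.06 -0.05 0 0" --pt "0 -0.06 -0.13 0 0" --pt "0 -0.06 -0.22 0 0" --pt "0 -0.06 -0.28 0 0" --pt "0 -0.06 -0.3 0 0"

```text
t: 6.4
tcp_pos: [0.4948, 0.1926, 0.1761]
tool_rot: [0.547, 0.837, 0.002, 0.002]
force: [0.4, -0.2, -0.1]
finger_gap: -0.002
```

```bash
python3 look.py 7 wrist
python3 - <<'E'
from h import *
cv2.imwrite("pics/o7.png",ortho("wrist7",.55,.285,.055,w=.28,S=600))
E
```

```text
{'t': 6.45, 'q': [0.161, 0.493, 1.739, -0.0, 0.903, -0.253], 'tcp_pos': [0.495, 0.193, 0.176], 'tool_rot': [0.547, 0.837, 0.002, 0.002], 'force': [0.826, -0.28, 0.539], 'finger_gap': 0.001}
```

View pics/o7.png

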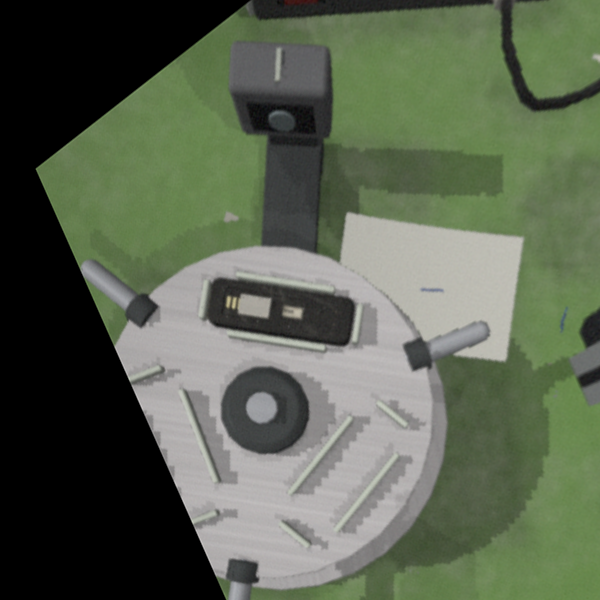

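View pics/wrist7.png

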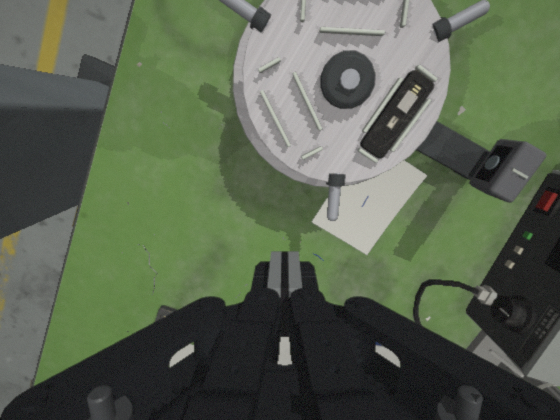

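```bash
cat > o.py <<'E'
import sys
from h import *
n=sys.argv[1]
a=ortho(n,.545,.30,.061,w=.09,S=400);b=ortho(n,.605,.295,.016,w=.1,S=400);c=ortho(n,.645,.295,.075,w=.08,S=400)
cv2.imwrite(f"pics/z_{n}.png",np.hstack([a,b]));cv2.imwrite(f"pics/y_{n}.png",c)
E
python3 o.py wrist7
```

```text
(no output)
```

View pics/z_wrist7.png

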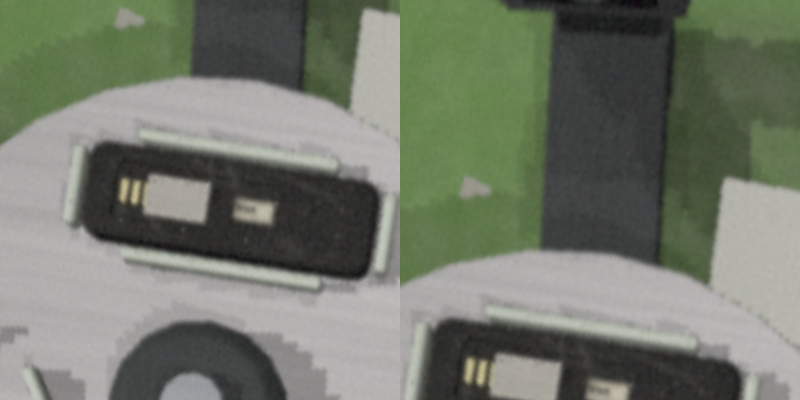

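View pics/y_wrist7.png

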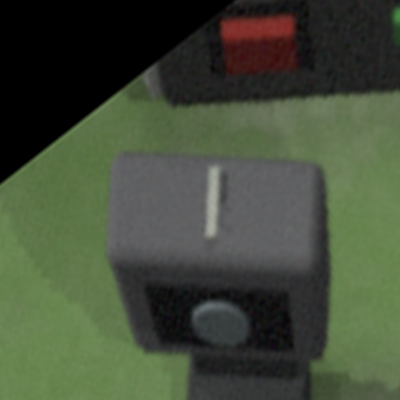

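The nest stands at about −8.5°, from its walls, and the reader at about −3.2°, from the foot edges and top mark. About 5.3° remains, so I'll go back down the same way.

Request:
move_arm --pt "0 0 0.05 0 0" --pt "0 0 0.13 0 0" --pt "0 0 0.21 0 0" --pt "0 0 0.27 0 0" --pt "0 0 0.3 0 0" --pt "0 0.02 0.3 0 0" --pt "0 0.04 0.3 0 0" --pt "0 0.052 0.3 0 0"

```text
t: 7.12
tcp_pos: [0.5146, 0.2012, 0.0526]
tool_rot: [0.547, 0.837, 0.001, 0.001]
force: [0.8, -0.1, 0.5]
finger_gap: -0.004
```

```bash
python3 arc.py 1 2 3.5 5 6 6.5 7 7.2; python3 -c "
from station import manip;print(manip.sense()['tcp_pos'])"
```

```text
t 7.1167 C(r,s) in tool [0.098  0.0249] z 0.05256152457546549 F tool [-0.45  0.71 -0.55] phi 113.73317349022842
[np.float64(-0.001), np.float64(0.004), 0, np.float64(-0.035), 0]
[np.float64(-0.002), np.float64(0.009), 0, np.float64(-0.07), 0]
[np.float64(-0.003), np.float64(0.015), 0, np.float64(-0.122), 0]
[np.float64(-0.005), np.float64(0.022), 0, np.float64(-0.175), 0]
[np.float64(-0.005), np.float64(0.026), 0, np.float64(-0.209), 0]
[np.float64(-0.005), np.float64(0.028), 0, np.float64(-0.227), 0]
[np.float64(-0.006), np.float64(0.03), 0, np.float64(-0.244), 0]
[np.float64(-0.006), np.float64(0.031), 0, np.float64(-0.251), 0]
[0.51462381 0.20122675 0.05256152]
```

Request:
move_arm --pt "-0.001 0.004 0 -0.035 0" --pt "-0.002 0.009 0 -0.07 0" --pt "-0.003 0.015 0 -0.12 0" --pt "-0.004 0.02 0 -0.16 0" --pt "-0.005 0.025 0 -0.2 0" --pt "-0.005 0.028 0 -0.225 0" --pt "-0.006 0.03 0 -0.24 0" --pt "-0.006 0.03 0 -0.24 0"

```text
t: 7.78
tcp_pos: [0.5249, 0.2034, 0.0524]
tool_rot: [0.495, 0.869, 0.0, 0.0]
force: [0.1, 0.5, -0.5]
finger_gap: 0.004
```

Request:
move_arm --pt "0 0 0 0 0" --pt "0 -0.02 0 0 0" --pt "0 -0.05 0 0 0" --pt "0 -0.06 -0.05 0 0" --pt "0 -0.06 -0.13 0 0" --pt "0 -0.06 -0.22 0 0" --pt "0 -0.06 -0.28 0 0" --pt "0 -0.06 -0.3 0 0"

```text
t: 8.45
tcp_pos: [0.5057, 0.1913, 0.176]
tool_rot: [0.495, 0.869, 0.002, 0.003]
force: [0.4, 0.3, -0.0]
finger_gap: -0.0
```

```bash
python3 look.py 8 wrist; python3 o.py wrist8
```

```text
{'t': 8.5, 'q': [0.155, 0.504, 1.715, -0.0, 0.915, -0.38], 'tcp_pos': [0.506, 0.191, 0.176], 'tool_rot': [0.495, 0.869, 0.002, 0.003], 'force': [-0.155, 0.015, 1.034], 'finger_gap': -0.001}
```

View pics/z_wrist8.png

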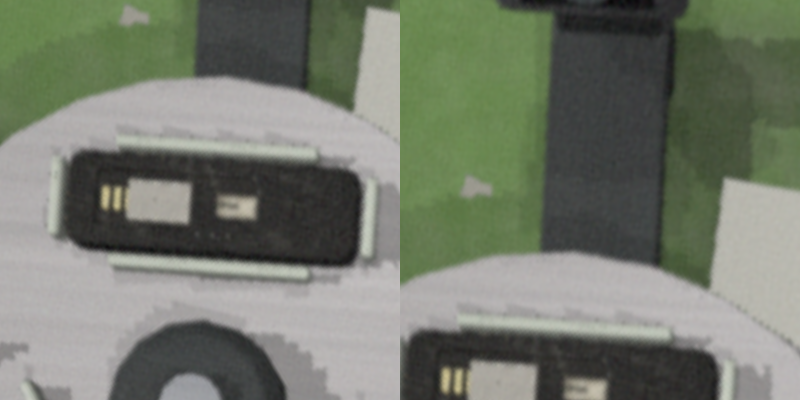

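View pics/y_wrist8.png

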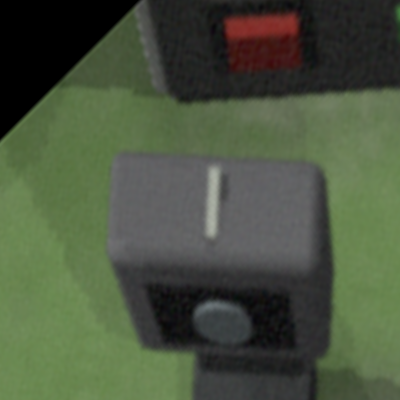

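View pics/wrist8.png

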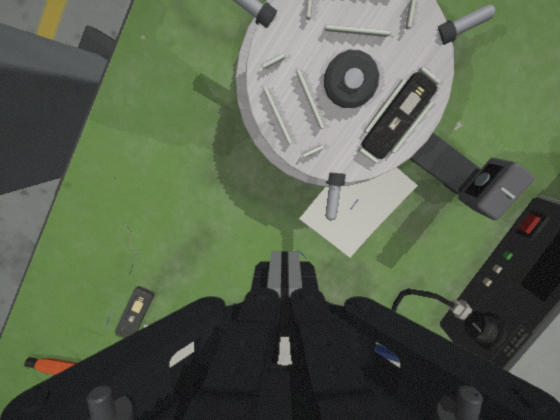

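```bash
cat > fit.py <<'E'
import sys
from h import *
n=sys.argv[1];px=.00015
def O(x,y,z): return cv2.GaussianBlur(cv2.cvtColor(ortho(n,x,y,z,w=.12,S=800),cv2.COLOR_BGR2GRAY).astype(np.float32),(0,0),3)
def world(r,c,x,y): return x+(400-r)*px,y+(400-c)*px
def fit(t,v):
    for _ in range(6):
        k=np.polyfit(t,v,1);e=abs(v-np.polyval(k,t));g=e<max(2*np.median(e),.6);t,v=t[g],v[g]
    return k,len(t),e.mean()
x0,y0=.545,.300
# module long edges at z=.063 (top) and walls z .061
for z,nm in[(.061,"wall"),(.063,"mod")]:
    g=O(x0,y0,z);G=cv2.Sobel(g,cv2.CV_32F,0,1)
    ang=np.degrees(float(sys.argv[2])) if 0 else float(sys.argv[2])
    cx=400+(y0-(.301+.046*np.sin(np.radians(ang))))/px;rx=400-((.498+.046*np.cos(np.radians(ang)))-x0)/px
    cols=np.arange(int(cx-140),int(cx+140),4)
    for lo,hi,sg in [(-110,-60,-1),(60,110,1)]:
        base=rx+np.tan(np.radians(-ang))*(cols-cx)
        v=np.array([r:=int(b)+lo+np.argmax(sg*G[int(b)+lo:int(b)+hi,c]) for b,c in zip(base,cols)])
        k,m,e=fit(cols,v.astype(float));print(nm,sg,"angle %.2f"%-np.degrees(np.arctan(k[0])),m,"%.2f"%e,"mid xy",np.round(world(np.polyval(k,cx),cx,x0,y0),4))
# foot
x1,y1=.605,.295;g=O(x1,y1,.016);G=cv2.Sobel(g,cv2.CV_32F,1,0)
rows=np.arange(270,430,4);
L=np.array([250+np.argmin(G[r,250:400]) for r in rows]);Rr=np.array([430+np.argmax(G[r,430:560]) for r in rows])
for v in(L,Rr):
    k,m,e=fit(rows,v.astype(float));w=[world(r,np.polyval(k,r),x1,y1) for r in(270,430)];print("foot %.2f"%np.degrees(np.arctan2(w[0][1]-w[1][1],w[0][0]-w[1][0])),m,"%.2f"%e,np.round(w[0],4),np.round(w[1],4))
# mark on reader top
x2,y2=.645,.295;c=ortho(n,x2,y2,.075,w=.12,S=800);g=cv2.cvtColor(c,cv2.COLOR_BGR2GRAY)[300:500,370:470]
b=(g>150).astype(np.uint8);cs,_=cv2.findContours(b,0,1);q=max(cs,key=cv2.contourArea);(vx,vy,a,bb)=cv2.fitLine(np.argwhere(b)[:,::-1].astype(np.float32),2,0,.01,.01).ravel()
print("mark ang %.2f"%np.degrees(np.arctan(-vx/vy)*-1),"at",np.round(world(bb+300,a+370,x2,y2),4))
# hub: dark cap at .066
h=cv2.GaussianBlur(cv2.cvtColor(ortho(n,.498,.301,.066,w=.12,S=800),cv2.COLOR_BGR2GRAY),(0,0),2)
cv2.imwrite("pics/hub.png",cv2.resize(h,(400,400)))
cc=cv2.HoughCircles(h,cv2.HOUGH_GRADIENT,1.5,800,param1=80,param2=30,minRadius=122,maxRadius=145);print("hub",cc if cc is None else (np.round(world(cc[0,0,1],cc[0,0,0],.498,.301),4),cc[0,0,2]*px))
E
python3 fit.py wrist7 -8.5; echo; python3 fit.py wrist8 -4.3
```

```text
wall -1 angle -8.73 45 0.27 mid xy [0.5555 0.2942]
wall 1 angle -8.84 61 0.26 mid xy [0.5313 0.2942]
mod -1 angle -8.80 47 0.25 mid xy [0.5548 0.2942]
mod 1 angle -8.84 61 0.24 mid xy [0.5308 0.2942]
foot -3.49 22 0.36 [0.6245 0.3083] [0.6005 0.3097]
foot -3.17 28 0.29 [0.6245 0.2781] [0.6005 0.2794]
mark ang -2.89 at [0.6446 0.2926]
hub (array([0.4974, 0.2997], dtype=float32), np.float32(0.019627502))

wall -1 angle -4.05 54 0.25 mid xy [0.5557 0.2976]
wall 1 angle -4.05 64 0.25 mid xy [0.5317 0.2976]
mod -1 angle -3.97 53 0.24 mid xy [0.555  0.2976]
mod 1 angle -4.02 63 0.26 mid xy [0.5312 0.2976]
foot -2.72 29 0.26 [0.6245 0.3085] [0.6005 0.3096]
foot -3.24 30 0.24 [0.6245 0.278 ] [0.6005 0.2794]
mark ang -2.58 at [0.6446 0.2926]
hub (array([0.4976, 0.2992], dtype=float32), np.float32(0.0199425))
```

The nest is at −4.05° and the reader at about −2.9°, so a last nudge of about 1.1° is left.

Request:
move_arm --pt "0 0 0.05 0 0" --pt "0 0 0.13 0 0" --pt "0 0 0.21 0 0" --pt "0 0 0.27 0 0" --pt "0 0 0.3 0 0" --pt "0 0.02 0.3 0 0" --pt "0 0.04 0.3 0 0" --pt "0 0.05 0.3 0 0"

```text
t: 9.17
tcp_pos: [0.5233, 0.202, 0.0525]
tool_rot: [0.495, 0.869, 0.001, 0.001]
force: [0.8, 0.0, 0.0]
finger_gap: 0.002
```

Request:
move_arm --pt "0 0.003 0 -0.005 0" --pt "0 0.006 0 -0.01 0" --pt "0 0.009 0 -0.02 0" --pt "-0.001 0.011 0 -0.03 0" --pt "-0.001 0.013 0 -0.038 0" --pt "-0.001 0.0147 0 -0.038 0" --pt "-0.001 0.0147 0 -0.038 0" --pt "-0.001 0.0147 0 -0.038 0"

```text
t: 9.83
tcp_pos: [0.5265, 0.2039, 0.0524]
tool_rot: [0.487, 0.873, -0.0, -0.0]
force: [-0.5, -0.3, 0.9]
finger_gap: -0.004
```

Request:
move_arm --pt "0 -0.01 0 0 0" --pt "0 -0.03 0 0 0" --pt "0 -0.05 0 0 0" --pt "0 -0.06 -0.05 0 0" --pt "0 -0.06 -0.13 0 0" --pt "0 -0.06 -0.22 0 0" --pt "0 -0.06 -0.28 0 0" --pt "0 -0.06 -0.3 0 0"

```text
t: 10.5
tcp_pos: [0.5074, 0.1913, 0.1759]
tool_rot: [0.487, 0.873, 0.002, 0.003]
force: [1.0, 0.0, -0.7]
finger_gap: 0.003
```

```bash
python3 look.py 9 wrist side; python3 fit.py wrist9 -3.0
```

```text
{'t': 10.6, 'q': [0.154, 0.509, 1.713, -0.0, 0.916, -0.399], 'tcp_pos': [0.507, 0.191, 0.174], 'tool_rot': [0.487, 0.873, 0.001, 0.001], 'force': [0.992, 0.16, 0.456], 'finger_gap': -0.001}
wall -1 angle -3.12 57 0.26 mid xy [0.5558 0.2986]
wall 1 angle -3.08 64 0.26 mid xy [0.5318 0.2986]
mod -1 angle -3.09 53 0.25 mid xy [0.5551 0.2986]
mod 1 angle -3.14 67 0.25 mid xy [0.5313 0.2986]
foot -2.86 25 0.22 [0.6245 0.3085] [0.6005 0.3097]
foot -3.00 27 0.28 [0.6245 0.278 ] [0.6005 0.2793]
mark ang -2.93 at [0.6447 0.2926]
hub (array([0.4974, 0.3001], dtype=float32), np.float32(0.0192225))
```

View pics/wrist9.png

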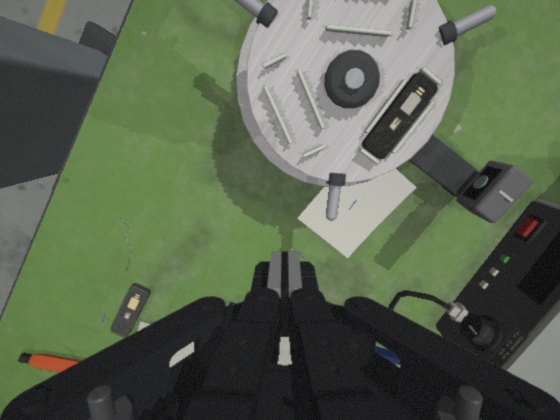

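The nest at −3.1° now matches the reader at −2.9°, and the module (403,112) is seated. The spare module (131,310) and screwdriver (45,365) look undisturbed. I'll draw back further and hand in.

Request:
move_arm --pt "-0.01 0 -0.02 0 0" --pt "-0.04 0 -0.05 0 0" --pt "-0.08 0 -0.09 0 0" --pt "-0.11 0 -0.12 0 0" --pt "-0.14 0 -0.14 0 0" --pt "-0.15 0 -0.15 0 0" --pt "-0.15 0 -0.15 0 0" --pt "-0.15 0 -0.15 0 0"

```text
t: 11.27
tcp_pos: [0.5369, 0.1402, 0.2313]
tool_rot: [0.487, 0.873, -0.001, -0.001]
force: [-0.5, -0.1, -0.7]
finger_gap: 0.001
```

```bash
python3 look.py 10 wrist; python3 fit.py wrist10 -3.0|head -4;python3 -c "
from station import manip;print(manip.sign_off())"
```

```text
{'t': 11.317, 'q': [0.054, 0.448, 1.621, 0.0, 1.076, -0.499], 'tcp_pos': [0.537, 0.14, 0.231], 'tool_rot': [0.487, 0.873, -0.001, -0.001], 'force': [-0.124, -0.172, -0.23], 'finger_gap': -0.002}
wall -1 angle -2.95 42 0.26 mid xy [0.5558 0.2986]
wall 1 angle -3.77 31 0.34 mid xy [0.5324 0.2986]
mod -1 angle -2.98 42 0.25 mid xy [0.5555 0.2986]
mod 1 angle -3.86 37 0.29 mid xy [0.5322 0.2986]
the job is handed in; nothing more can be done
None
```

The loaded nest now stands in front of the code reader. I turned the dial about 74° counter-clockwise by pushing sideways on spoke_3 with the shut fingertips. That took three main pushes and two small corrections. I then drew back and up and handed the job in at about 11.3 s. The force readings after each move were around 2 N or less.

- **Alignment:** In the last close view the nest walls were at −3.1°. The reader's foot edges and top mark gave about −2.9°, so they agree to about 0.2°.
- **Module and bench:** The module was still in its nest and in line with its walls. The spare module and screwdriver looked undisturbed. The tape was out of view at the end, but the arm never went near it while low.
- **Checks that disagreed:**
  - After drawing back, a more distant and oblique view gave −2.95° for the outer wall but −3.8° for the inner one. I put this down to poorer edge fits, since the dial was not touched in between.
  - At the start, the two fixed cameras placed the dial's centre about 13 mm apart. Most of that came from plane-height offsets, and the wrist camera settled it to within 1–2 mm.

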